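# Bring the sample tube into the photometer beam

### The arm

A 6-joint arm with a two-finger parallel gripper is mounted at the origin on a cart in front of the work surface, level with it; the furniture and walls round the work are solid. World frame = base frame: x ahead of the robot, y to its left, z up, the work surface at z = 0. Lengths are in m, angles in degrees, forces in N, time in s.
With the tool pointing down it reaches from about 0.325 to 0.9 m from the base axis. Payload 6.1 kg.
Tool frame: the origin (TCP) lies at the very end of the fingers, on their centre line; the grasp point (between the pads) lies 19 mm behind it; z points along the fingers, y is the direction in which the jaws open and shut (so a half turn about z gives the same grasp; the last joint's range is limited). The gripper opens to 87 mm and grips with 3 to 60 N. Pads are 19 mm wide; open, the fingers measure 117 mm over their backs; the gripper's body (75 mm by 190 mm) begins 51 mm behind the grasp point.
Start: joints at [62.619, 12.628, 87.462, -0, 79.91, -7.225], TCP at [0.215, 0.587, 0.223] pointing down, gripper open.
Joint ranges: [-170.65, 170.65], [-52.31, 119.04], [5.05, 147.46], [-71.25, 251.25], [11.57, 151.72], [-153.62, 153.62]. Speed limits (degrees/s): [147.25, 147.25, 172.46, 180, 180, 180].

### API

Orientations are given as a 3x3 rotation matrix whose columns are the frame's x, y, z axes.
In Python, from station import manip, capture, calibration gives the robot as it stands.
- The arm moves only by the tool carry_out, never from a script. Its argument "moves" is a list of rows, each a list of 2 entries, a list of its own where there are three numbers: the shift along the tool's x, y, z in cm, then the turn, a rotation vector about the tool's x, y, z in rad. A call has 1 to 10 rows; each row shifts and turns the commanded pose from where the row before left it, along the tool's axes as they then stand; what a row does not reach is not made up. A row lasts 1/8 s, in which the tool goes at most 62.5 mm and 10.7 degrees, less where a joint would pass 70% of its speed; a pose out of reach is approached as far as the arm can. A call with a gripper value outside its range is refused whole. "fingers" is the opening, from 0 (shut) to 1 (fully open), set as the call begins (left out, the last holds). The fingers move at their own pace and stop on an object; "grip_force" is the grip in N (left out, the last holds). Time passes only in rows, so rows that do not move let the fingers close. It gives the time, the measured TCP pose, the force and the opening at its end, in the units of the state.
- manip.sense(): the state, without advancing time (a new reading comes with each control period).
- capture(name): name is "side" or "top"; returns the picture (384x512x3 uint8, red, green, blue); there is no depth.
- calibration(name): a dict with "intrinsics" (3x3 intrinsics, pixels), "camera_from_world" (4x4, takes a point from world to camera coordinates). Camera axes: x right, y down, z forward; pixel columns grow to the right and rows downward; lengths in m; the calibration is good to about 2 mm. A picture is of the moment at which its call begins. calibration takes no time and is no camera call.
- manip.job_done(): hands the job in, once; it reports no verdict.
The state is a dict: "time": time; "q": joint angles; "joint_velocities": joint speeds; "effort": joint torques, N m; "tcp_pos": TCP position; "tcp_rot": TCP orientation; "wrist_force": force on the tool from outside, world axes, zero at the start; "torque": the same for the moment, N m; "finger_gap": finger opening in m.
Only numpy, scipy, OpenCV 4.12 (cv2) and the standard library are available. Lean on these libraries where they do the work, as an engineer would, in place of code of your own. Each camera call takes 0.05 s, during which the arm holds its last target. There are 200 camera calls.

### The job

Set the photometer's filter dial to its four-dot stop, then take the changer by its upright grip and slide it along its rods until the tall glass tube stands in the light beam between lamp housing and detector head and the ball clicks into the notch there. Finish while still gripping the changer steady at that notch, as for a reading; do not touch the tube or the two plugs in the bays, and disturb nothing else.

Things in the scene. Friction and masses are not known exactly. Their poses are not given: they have to be found in the camera images.
- photometer: Bench photometer, fixed to the bench, turned by up to 14 degrees. Frame: origin at bench height under the beam, x away from the operator, y left along the two steel rods. Base plate 14 mm high, x -68 to 24, y -188 to 116. Grey lamp housing behind the rods: x 24 to 150, y -60 to 110, top 84 mm. Small detector head in front: x -66 to -32, y -19 to 19, top 84. Ball bracket at y -35, top 50.
- beam (a point): Middle of the light beam, at 0, 0, 56 mm in the photometer's frame and with its axes, between lamp housing and detector head; the beam runs along x. A bay is in the beam when its y here is 0.
- changer_travel (a joint): Travel in m of the changer, growing to the photometer's +y (left): 0 parked (its start), 0.112 end stop. A spring ball drops into notches of the changer's bar at 0, 0.035, 0.065, 0.095; at the last three the left, middle, right bay is in the beam. The ball draws the changer in from 2 mm either side; leaving a notch takes about 6 N, moving between notches about 1 N.
- changer: Tube changer: black block, 40 x 96 mm, top at 76 mm, sliding on the rods, three bays 30 mm apart along y. Origin: on the bench plane under the middle bay; axes as the photometer's. Its grip, an upright black post 22 mm in diameter, stands at x -12, y -95 mm; barrel 67 to 104 mm above the bench. Grip it along x, one finger in front, one behind; below it are only low parts (50 mm).
- grip_point (a point): On the axis of the changer's grip, 86 mm above the bench: where the fingers should grip. Axes as the photometer's.
- filter_dial (a joint): Angle of the filter dial in rad, growing clockwise seen from above, 0 to 2.18. Six click stops: one dot at 0, two at 0.436, three at 0.873, four at 1.309, five at 1.745, six at 2.182. It starts at one of the first three and stays at a stop when let go; turning it past a stop takes about 0.1 N m. At 0 it points 62.5 degrees left of the photometer's +x, at four dots 12.5 degrees right of it.
- dial_grip (a point): On the dial's axis, 116 mm above the bench, at x 88, y 32 mm in the photometer's frame: where the fingers should grip. Its x axis points where the dial's white line points. The dial: black disc 52 mm across, top at 93 mm, with an upright bar 44 mm long (along x here), 13 mm thick, up to 124 mm high; pinch the bar across its thickness. One to six dark dots mark the stops on its far side.
- sample_tube: The tall whitish glass test tube, 14 mm in diameter, 103 mm long, standing loose in one of the changer's three bays (which one varies); rim 127 mm above the bench. Origin: middle of its foot, 24 mm above the bench.
- zero_block: Black plug, 64 mm tall with a flat round head 19 mm across, standing loose in another bay, its head just above the block; origin at the middle of its foot, 24 mm above the bench.
- reference: Aluminium plug, 77 mm tall with a thin neck and a small button, standing loose in the remaining bay; origin at the middle of its foot, 24 mm above the bench.
- forceps: Steel forceps lying loose on the bench in front of the photometer, 126 mm long, 10 mm high; not to be moved.
- marker: Marker pen lying loose to the right of the photometer, 137 mm long, 14 mm thick; not to be moved.
- beaker: Small glass beaker, 49 mm across and 58 mm tall, standing loose to the right of the lamp housing, behind the rods; not to be moved.
- microtube_rack: Rack with capped microtubes, 64 x 120 x 35 mm, standing loose to the left of the lamp housing; not to be moved.

How it is judged:
By the outcome, as a careful person would: the job done as asked, in the order asked, and still so for the second after the job is handed in, while the arm keeps its last pose, push and grip.
It also fails if it takes over 45 s, if anything falls off the work surface, if the arm or the gripper's body presses on something with over 40 N, if the wrist force passes 120 N, or if a joint passes its speed limit or range.

## Working session

There is one attempt and no reset: what is moved stays moved. The work goes in short steps, Python scripts to look and compute and a tool call to move; the robot and the scene stay as the last step left them, time stands still between calls to the robot, and variables do not carry over. Pictures are saved under pics/ and viewed, about 8 in all and at most 12, crops included, and the job is handed in when it is done.

Besides the shell and the picture viewer there is one more tool, called as name(argument=value, ...), one argument or row to a line, values as JSON. carry_out: Moves the arm, as the interface text tells. Its arguments: {"type":"object","properties":{"moves":{"type":"array"},"fingers":{"type":"number"},"grip_force":{"type":"number"}},"required":["moves"]}

```bash
mkdir -p pics; ls; python3 - <<'E'
from station import manip, capture, calibration
import cv2,numpy as np
np.set_printoptions(precision=4,suppress=True)
for n in("side","top"):
    im=capture(n); cv2.imwrite(f"pics/{n}0.png",im[:,:,::-1]); c=calibration(n); print(n,c["intrinsics"],np.array(c["camera_from_world"]))
s=manip.sense(); print(s)
E
cd pics; python3 -c "
import cv2
for n in('side','top'):
    cv2.imwrite(n+'0b.png',cv2.resize(cv2.imread(n+'0.png'),(800,600),interpolation=cv2.INTER_CUBIC))"
```

```text
pics
side [[434.2799   0.     254.814 ]
 [  0.     434.2799 191.8635]
 [  0.       0.       1.    ]] [[ 0.8606 -0.5092  0.0036 -0.4565]
 [-0.2317 -0.398  -0.8877  0.232 ]
 [ 0.4534  0.7631 -0.4605  0.715 ]
 [ 0.      0.      0.      1.    ]]
top [[393.8233   0.     256.7683]
 [  0.     393.8233 188.0117]
 [  0.       0.       1.    ]] [[ 0.0213 -0.9998  0.0005  0.0321]
 [-0.9747 -0.0209 -0.2224  0.5685]
 [ 0.2224  0.0043 -0.975   0.8418]
 [ 0.      0.      0.      1.    ]]
{'time': 0.1, 'q': array([62.6196, 12.6714, 87.52  , -0.0021, 79.9114, -7.2254]), 'joint_velocities': array([ 0.0894, -0.1522, -0.0163, -0.1382,  0.0369, -0.0138]), 'effort': array([  0.0014, -49.5943, -38.8522,   0.0701,   0.0515,  -0.    ]), 'tcp_pos': array([0.2151, 0.5862, 0.2215]), 'tcp_rot': array([[-0.9388,  0.3446, -0.0008],
       [ 0.3446,  0.9388, -0.0016],
       [ 0.0002, -0.0018, -1.    ]]), 'wrist_force': array([ 0.6425, -0.9322, -0.2944]), 'torque': array([-0.0605, -0.01  ,  0.029 ]), 'finger_gap': 0.08700585356019376}
```

View pics/top0b.png

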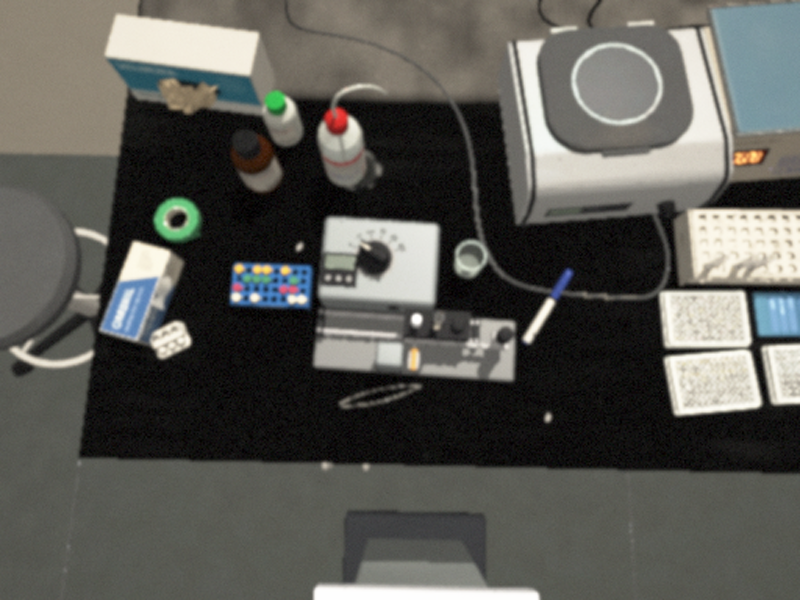

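View pics/side0b.png

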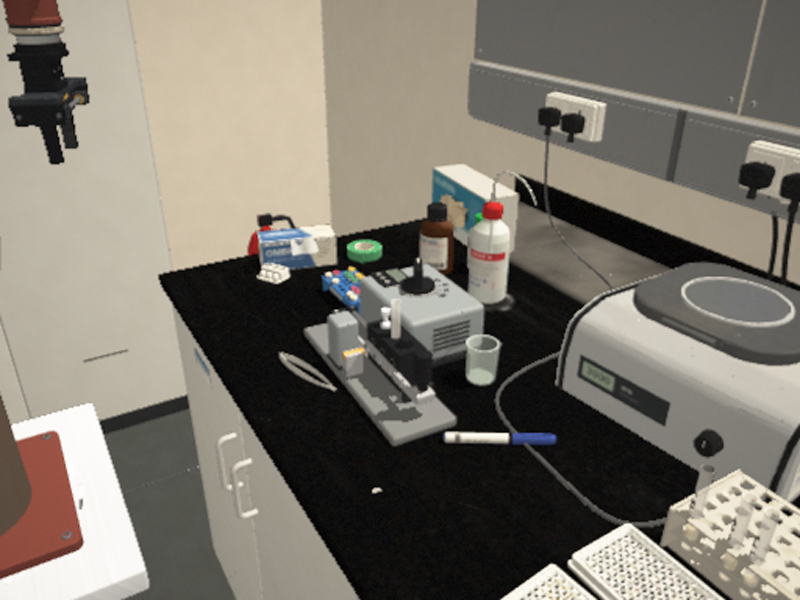

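The top view shows the base plate corners at about (314,371), (516,381) and (516,320), and the lamp housing top corners at (322,217), (440,224) and (436,306), all in 800-px coordinates. I'll fit the photometer pose to these and check it with an overlay.

```bash
cat > h.py <<'E'
import numpy as np,cv2
from station import manip,capture,calibration
from scipy.optimize import least_squares
np.set_printoptions(precision=4,suppress=True)
def proj(n,P):
    c=calibration(n);T=np.array(c["camera_from_world"]);K=np.array(c["intrinsics"])
    p=(K@(T[:3,:3]@np.atleast_2d(P).T+T[:3,3:])); return (p[:2]/p[2]).T
def w(pose,P):
    x,y,a=pose;P=np.atleast_2d(P);c,s=np.cos(a),np.sin(a)
    return np.c_[x+c*P[:,0]-s*P[:,1],y+s*P[:,0]+c*P[:,1],P[:,2]]
E
python3 - <<'E'
from h import *
P=np.array([[-68,116,14],[-68,-188,14],[24,-188,14],[150,110,84],[150,-60,84],[24,-60,84]])/1e3
px=np.array([[314,371],[516,381],[516,320],[322,217],[440,224],[436,306]])*.64
r=least_squares(lambda p:(proj("top",w(p,P))-px).ravel(),[.5,0,0])
print(r.x,np.degrees(r.x[2]),r.fun.reshape(-1,2)); np.save("pose.npy",r.x)
Q={'dial':[88,32,124],'d1':[88+22*np.cos(np.radians(62.5)),32+22*np.sin(np.radians(62.5)),124],'grip':[-12,-160,104]}
for n,box in(("top",(190,130,150,120)),("side",(185,150,150,140))):
    im=cv2.imread(f"pics/{n}0.png");x,y,W,H=box
    b=cv2.resize(im[y:y+H,x:x+W],None,fx=5,fy=5,interpolation=cv2.INTER_CUBIC)
    pts=np.r_[P,[[-.012,-.16,.104],[-.012,-.16,.067],[.088,.032,.124],[.088,.032,.093],[0,-.035,.076],[0,-.065,.076],[0,-.095,.076]]]
    if n=="side":
        pass
    for u in proj(n,w(r.x,pts)): cv2.circle(b,tuple(np.int32((u-[x,y]+.5)*5)),3,(0,0,255),1)
    cv2.imwrite(f"pics/{n}1.png",b)
print(w(r.x,[[-.012,-.16,.086],[.088,.032,.116]]))
E
```

```text
[ 0.5225  0.0553 -0.0283] -1.6197173434554173 [[ 0.2551 -0.533 ]
 [-0.2866 -0.5159]
 [ 0.0287  0.1108]
 [ 1.1977  0.6975]
 [-0.8563 -0.3133]
 [-0.3246  0.6247]]
[[ 0.506  -0.1043  0.086 ]
 [ 0.6114  0.0848  0.116 ]]
```

View pics/top1.png

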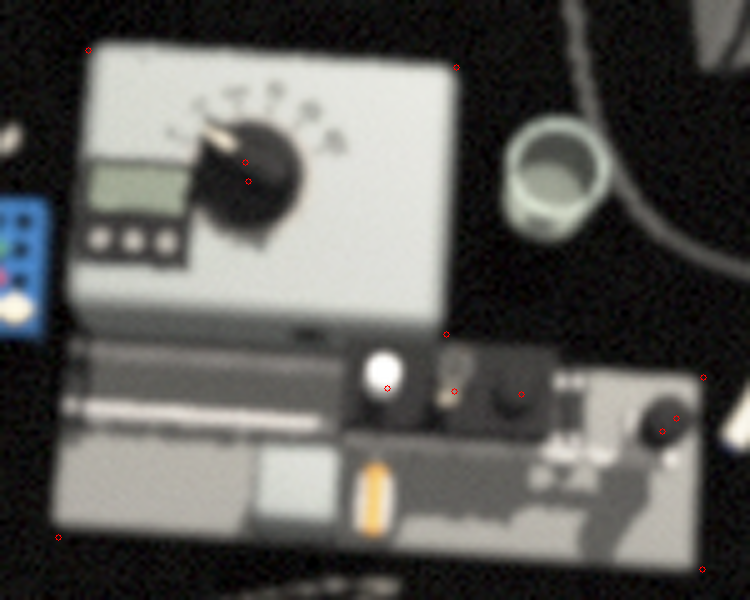

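View pics/side1.png

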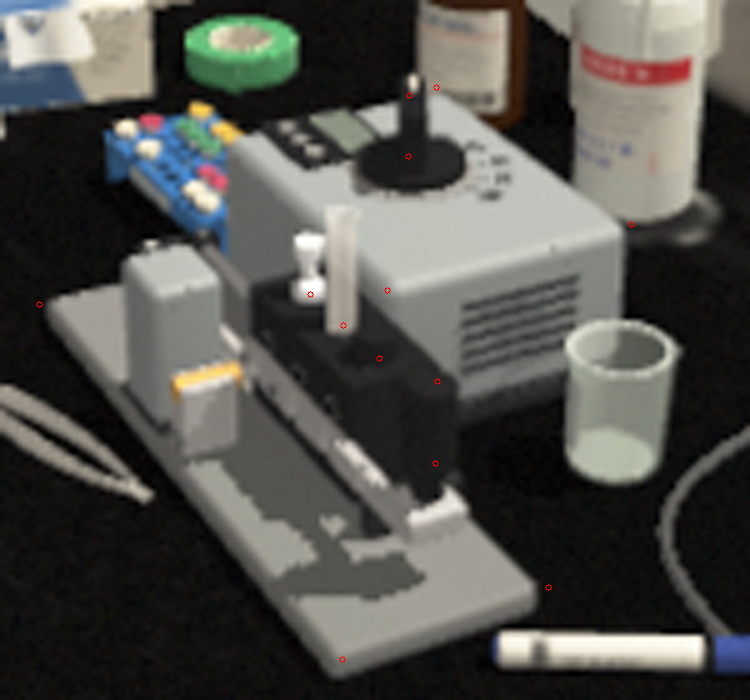

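The tube (tall, whitish) is in the middle bay, so the target travel is 0.065. The reference is in the left bay and the black plug in the right. Next I'll refine the pose using both views and decide the dial's start stop.

```bash
python3 - <<'E'
from h import *
T=[([-68,116,14],(52,527)),([-68,-188,14],(697,570)),([24,-188,14],(703,375)),([150,110,84],(90,42)),([150,-60,84],(458,64)),([88,32,93],(248,178)),([0,-35,101],(383,370))]
S=[([-68,116,14],(43,303)),([-68,-188,14],(338,664)),([24,-188,14],(540,592)),([88,32,93],(410,162)),([0,-65,127],(342,210)),([0,-65,76],(342,328)),([-12,-160,90],(432,415))]
PT=np.array([t[0] for t in T])/1e3;PS=np.array([t[0] for t in S])/1e3
uT=np.array([t[1] for t in T])/5-.5+[190,130];uS=np.array([t[1] for t in S])/5-.5+[185,150]
f=lambda p:np.r_[(proj("top",w(p,PT))-uT).ravel(),(proj("side",w(p,PS))-uS).ravel()]
r=least_squares(f,np.load("pose.npy"),loss="soft_l1")
print(r.x,np.degrees(r.x[2]));print(f(r.x).reshape(-1,2)); np.save("pose.npy",r.x)
out=[]
for n,(x,y,W,H) in(("top",(222,145,36,36)),("side",(245,155,50,40))):
    im=cv2.imread(f"pics/{n}0.png")
    for hyp in range(-1,3):
        k=8;b=cv2.resize(im[y:y+36,x:x+36],None,fx=k,fy=k,interpolation=cv2.INTER_CUBIC)
        if hyp>=0:
            a=np.radians(62.5-25*hyp);d=np.array([np.cos(a),np.sin(a),0])*.022
            for s in(0,1,-1):
                u=proj(n,w(r.x,np.array([.088,.032,.124])+s*d))[0]
                cv2.circle(b,tuple(np.int32((u-[x,y]+.5)*k)),3,(0,0,255) if s>=0 else (255,0,0),1)
        out.append(cv2.resize(b,(200,200)))
cv2.imwrite("pics/dial.png",np.vstack([np.hstack(out[:4]),np.hstack(out[4:])]))
print(w(r.x,[[-.012,-.16,.086],[.088,.032,.116]]))
E
```

```text
[ 0.5242  0.0568 -0.0433] -2.4826158994378287
[[ 0.3661  0.5215]
 [-0.0388  0.2799]
 [-0.3236  0.8795]
 [ 0.2134  0.3564]
 [-0.0258  0.4709]
 [ 0.0599 -0.1178]
 [ 0.511   1.07  ]
 [ 0.2198 -0.5467]
 [-0.2823 -1.4692]
 [ 0.7776 -1.1403]
 [ 0.5192 -1.3584]
 [ 0.3349  1.2197]
 [ 0.2877 -0.8031]
 [ 0.1618 -0.662 ]]
[[ 0.5052 -0.1025  0.086 ]
 [ 0.6135  0.0849  0.116 ]]
```

View pics/dial.png

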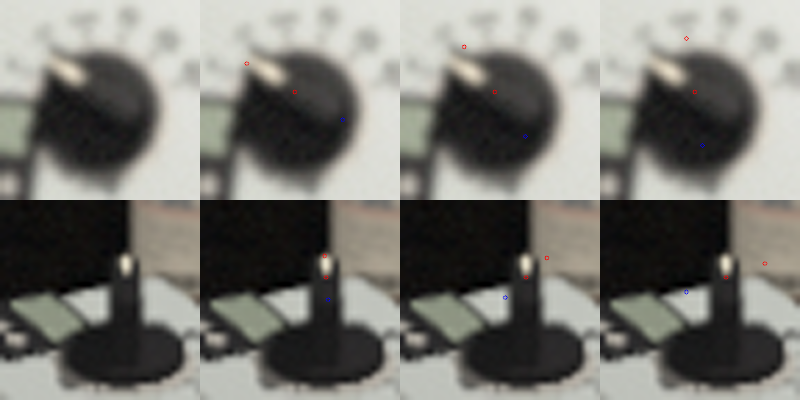

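The side view settles it: the dial starts at one dot. It needs a 75° clockwise turn, from world yaw 60° to -15°. First, transit over the dial.

carry_out(
  moves=[
    [[-4.55,-2.78,0],[0,0,0]],
    [[-4.55,-2.78,0],[0,0,0]],
    [[-4.55,-2.78,0],[0,0,0]],
    [[-4.55,-2.78,0],[0,0,0]],
    [[-4.55,-2.78,0],[0,0,0]],
    [[-4.55,-2.78,0],[0,0,0]],
    [[-4.55,-2.78,0],[0,0,0]],
    [[-4.55,-2.78,0],[0,0,0]],
    [[-4.55,-2.78,0],[0,0,0]],
    [[-4.55,-2.78,0],[0,0,0]],
  ],
)

```text
time: 1.35
tcp_pos: [0.5473, 0.1674, 0.2222]
tcp_rot: [[-0.939, 0.345, -0.001], [0.345, 0.939, 0.0], [0.001, -0.0, -1.0]]
wrist_force: [-0.2, 1.1, 0.5]
finger_gap: 0.0874
```

carry_out(
  moves=[
    [[-4.55,-2.78,0],[0,0,0]],
    [[-4.55,-2.78,0],[0,0,0]],
    [[0,0,0],[0,0,0.174]],
    [[0,0,0],[0,0,0.174]],
    [[0,0,0],[0,0,0.174]],
    [[0,0,0],[0,0,0.174]],
    [[0,0,0],[0,0,0.174]],
    [[0,0,0],[0,0,0.174]],
    [[0,0,0],[0,0,0.174]],
    [[0,0,0],[0,0,0.174]],
  ],
)

```text
time: 2.6
tcp_pos: [0.6126, 0.0854, 0.2219]
tcp_rot: [[0.178, 0.984, -0.001], [0.984, -0.178, -0.0], [-0.0, -0.001, -1.0]]
wrist_force: [0.2, -0.3, 0.2]
finger_gap: 0.0865
```

carry_out(
  moves=[
    [[0,0,0],[0,0,0.174]],
    [[0,0,0],[0,0,0.174]],
    [[0,0,0],[0,0,0]],
    [[0,0,0],[0,0,0]],
  ],
)

```text
time: 3.1
tcp_pos: [0.6128, 0.0854, 0.2222]
tcp_rot: [[0.495, 0.869, -0.001], [0.869, -0.495, -0.0], [-0.0, -0.001, -1.0]]
wrist_force: [-0.3, -0.3, -0.2]
finger_gap: 0.0871
```

```bash
cat >> h.py <<'E'
def go(P,yaw):
    "remaining shift in tool axes (cm) of grasp point to world P, and turn about tool z (rad) to jaw yaw"
    s=manip.sense();R=s['tcp_rot'];g=s['tcp_pos']-.019*R[:,2]
    y=np.degrees(np.arctan2(R[1,1],R[0,1])); t=-(yaw-y); t=(t+90)%180-90
    print("t",s['time'],"g",g,"yaw",y,"gap",s['finger_gap'],"F",s['wrist_force'],"M",s['torque'],"tilt",R[:2,2])
    print("shift cm",R.T@(P-g)*100,"turn",np.radians(t),"deg",t)
def pp(x,y,z): return w(np.load("pose.npy"),[[x,y,z]])[0]
E
python3 -c "
from h import *
go(pp(.088,.032,.116),-30)"
```

```text
t 3.1 g [0.6128 0.0854 0.2412] yaw -29.660838358038735 gap 0.0871495868650121 F [-0.2787 -0.2624 -0.2185] M [-0.0863  0.1083 -0.0137] tilt [-0.0006 -0.    ]
shift cm [-0.0005  0.0852 12.5212] turn 0.0059194873486943 deg 0.33916164196126886
```

carry_out(
  moves=[
    [[0,0.09,3.5],[0,0,0.006]],
    [[0,0,3.5],[0,0,0]],
    [[0,0,3.0],[0,0,0]],
    [[0,0,1.4],[0,0,0]],
    [[0,0,1.0],[0,0,0]],
    [[0,0,0],[0,0,0]],
    [[0,0,0],[0,0,0]],
  ],
)

```text
time: 3.98
tcp_pos: [0.6147, 0.085, 0.0999]
tcp_rot: [[0.503, 0.864, 0.002], [0.864, -0.503, 0.0], [0.001, 0.002, -1.0]]
wrist_force: [0.5, -0.3, -0.8]
finger_gap: 0.0875
```

```bash
python3 -c "
from h import *
go(pp(.088,.032,.116),-30)
o=[]
for n,(x,y) in(('top',(205,125)),('side',(235,130))):
    b=cv2.resize(capture(n)[y:y+80,x:x+80,::-1],(400,400),interpolation=cv2.INTER_CUBIC);o.append(b)
cv2.imwrite('pics/g1.png',np.hstack(o))"
```

```text
t 3.975 g [0.6147 0.085  0.1189] yaw -30.179066925605014 gap 0.08752093388550129 F [ 0.4902 -0.3244 -0.8441] M [-0.0895  0.0927 -0.0638] tilt [0.0021 0.    ]
shift cm [-0.0636 -0.1038  0.2881] turn -0.003125307433231228 deg -0.1790669256050137
```

View pics/g1.png

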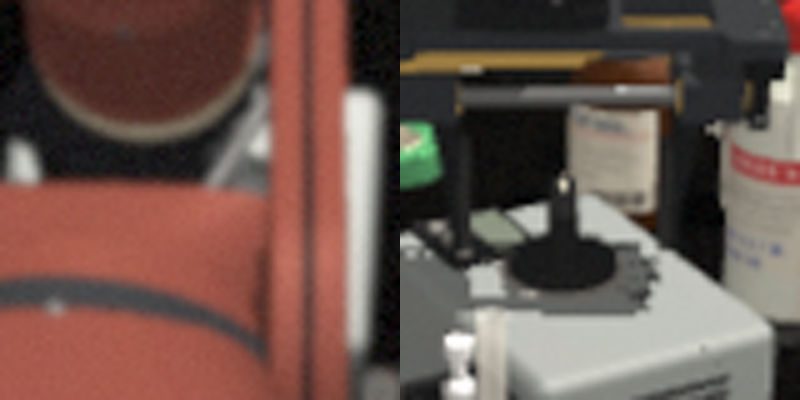

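In the side view the finger tips are at x≈461 and 671 (midpoint 566) and the bar is at x≈563, so it is centred. I'll close gently.

carry_out(
  moves=[
    [[0,-0.1,0.2],[0,0,0]],
    [[0,0,0],[0,0,0]],
    [[0,0,0],[0,0,0]],
    [[0,0,0],[0,0,0]],
    [[0,0,0],[0,0,0]],
    [[0,0,0],[0,0,0]],
    [[0,0,0],[0,0,0]],
    [[0,0,0],[0,0,0]],
  ],
  fingers=0,
  grip_force=12,
)

```text
time: 5.08
tcp_pos: [0.6129, 0.0855, 0.0965]
tcp_rot: [[0.503, 0.864, 0.0], [0.864, -0.503, -0.0], [0.0, 0.0, -1.0]]
wrist_force: [0.9, -0.8, -0.0]
finger_gap: 0.0151
```

```bash
python3 -c "
from h import *
go(pp(.088,.032,.116),-30)"
```

```text
t 5.075 g [0.6129 0.0855 0.1155] yaw -30.1946739884593 gap 0.015075879822518306 F [ 0.879  -0.7636 -0.0286] M [-0.2143 -0.0682  0.0351] tilt [ 0.0001 -0.    ]
shift cm [-0.0174  0.0742 -0.0462] turn -0.0033977020666042294 deg -0.19467398845930006
```

carry_out(
  moves=[
    [[0,0,0],[0,0,0]],
    [[0,0,0],[0,0,0]],
    [[0,0,0],[0,0,0]],
  ],
  grip_force=35,
)

```text
time: 5.45
tcp_pos: [0.6137, 0.085, 0.0966]
tcp_rot: [[0.503, 0.864, 0.002], [0.864, -0.503, -0.001], [0.0, 0.002, -1.0]]
wrist_force: [3.8, -2.2, -2.8]
finger_gap: 0.0127
```

```bash
python3 -c "
from h import *
go(pp(.088,.032,.116),-30)"
```

```text
t 5.45 g [0.6137 0.085  0.1156] yaw -30.211782994095103 gap 0.012735564316747564 F [ 3.7995 -2.2075 -2.8124] M [-0.3595 -0.7237 -0.0171] tilt [ 0.0017 -0.0005]
shift cm [-0.0153 -0.0167 -0.0396] turn -0.003696310546691249 deg -0.2117829940951026
```

carry_out(
  moves=[
    [[0,0,0],[0,0,0.131]],
    [[0,0,0],[0,0,0.131]],
    [[0,0,0],[0,0,0.131]],
    [[0,0,0],[0,0,0.131]],
    [[0,0,0],[0,0,0.131]],
  ],
)

```text
time: 6.08
tcp_pos: [0.6137, 0.085, 0.0966]
tcp_rot: [[0.927, 0.375, 0.002], [0.375, -0.927, -0.001], [0.001, 0.001, -1.0]]
wrist_force: [4.5, -2.5, -2.8]
finger_gap: 0.0131
```

```bash
python3 -c "
from h import *
go(pp(.088,.032,.116),75)"
```

```text
t 6.075 g [0.6137 0.085  0.1156] yaw -67.97632913142381 gap 0.01311168273026747 F [ 4.4605 -2.5294 -2.7626] M [-0.4108 -0.652  -0.035 ] tilt [ 0.0018 -0.0006]
shift cm [-0.0237 -0.0039 -0.0373] turn 0.6461849578313631 deg 37.023670868576176
```

carry_out(
  moves=[
    [[0,0,0],[0,0,0.131]],
    [[0,0,0],[0,0,0.131]],
    [[0,0,0],[0,0,0.131]],
    [[0,0,0],[0,0,0.131]],
    [[0,0,0],[0,0,0.131]],
    [[0,0,0],[0,0,0]],
    [[0,0,0],[0,0,0]],
  ],
)

```text
time: 6.95
tcp_pos: [0.6137, 0.085, 0.0966]
tcp_rot: [[0.965, -0.263, 0.002], [-0.263, -0.965, -0.001], [0.002, 0.0, -1.0]]
wrist_force: [4.8, -2.6, -3.0]
finger_gap: 0.0125
```

```bash
python3 -c "
from h import *
go(pp(.088,.032,.116),75)"
```

```text
t 6.95 g [0.6137 0.085  0.1156] yaw -105.26263596751511 gap 0.012507280854543458 F [ 4.8001 -2.6279 -2.9926] M [-0.3385 -0.6485 -0.0178] tilt [ 0.0018 -0.0005]
shift cm [-0.0192  0.013  -0.0374] turn -0.004583862367299528 deg -0.2626359675151093
```

carry_out(
  moves=[
    [[0,0,0],[0,0,0]],
    [[0,0,0],[0,0,0]],
    [[0,0,0],[0,0,0]],
    [[0,0,-3],[0,0,0]],
    [[0,0,-4],[0,0,0]],
    [[0,0,-4],[0,0,0]],
    [[-1.4,5.2,0],[0,0,0]],
    [[-1.4,5.2,0],[0,0,0]],
    [[-1.4,5.2,0],[0,0,0]],
    [[-1.4,5.2,0],[0,0,0]],
  ],
  fingers=1,
)

```text
time: 8.2
tcp_pos: [0.5031, -0.1016, 0.2067]
tcp_rot: [[0.965, -0.263, 0.0], [-0.263, -0.965, -0.0], [0.0, 0.0, -1.0]]
wrist_force: [-0.1, -0.5, 0.6]
finger_gap: 0.087
```

carry_out(
  moves=[
    [[0,0,0],[0,0,-0.174]],
    [[0,0,0],[0,0,-0.174]],
    [[0,0,0],[0,0,-0.174]],
    [[0,0,0],[0,0,-0.174]],
    [[0,0,0],[0,0,-0.174]],
    [[0,0,0],[0,0,-0.174]],
    [[0,0,0],[0,0,-0.174]],
    [[0,0,0],[0,0,-0.174]],
    [[0,0,0],[0,0,-0.174]],
    [[0,0,0],[0,0,-0.174]],
  ],
)

```text
time: 9.45
tcp_pos: [0.504, -0.1003, 0.2066]
tcp_rot: [[0.091, 0.996, -0.0], [0.996, -0.091, 0.0], [0.0, -0.0, -1.0]]
wrist_force: [0.8, -0.8, -0.5]
finger_gap: 0.0869
```

```bash
python3 -c "
from h import *
go(pp(-.012,-.16,.086),-2.5)
o=[]
for n,(x,y) in(('top',(200,130)),('side',(220,140))):
    im=capture(n);cv2.imwrite('pics/%s2.png'%n,im[:,:,::-1])
    b=cv2.resize(im[y:y+100,x:x+100,::-1],(400,400),interpolation=cv2.INTER_CUBIC);o.append(b)
cv2.imwrite('pics/g2.png',np.hstack(o))"
```

```text
t 9.45 g [ 0.504  -0.1003  0.2256] yaw -5.221389784248758 gap 0.08685864238507589 F [ 0.7606 -0.8425 -0.5443] M [-0.1062  0.0682  0.0328] tilt [-0.0002  0.0002]
shift cm [-0.2143  0.1477 13.9598] turn -0.047497211965278924 deg -2.721389784248757
```

View pics/g2.png

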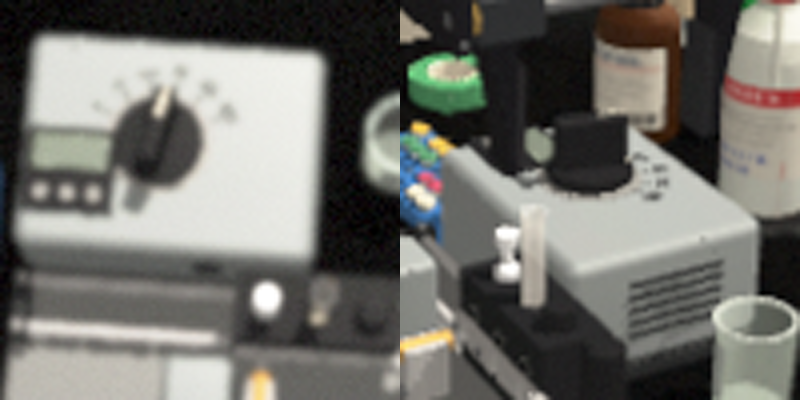

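The dial's line now points at the fourth mark: tip at about (160,95) from centre (152,150), about 13° right, which matches four dots. Now I'll descend on the changer's grip.

carry_out(
  moves=[
    [[-0.21,0.15,2],[0,0,-0.047]],
    [[0,0,3],[0,0,0]],
    [[0,0,3],[0,0,0]],
    [[0,0,3],[0,0,0]],
    [[0,0,2],[0,0,0]],
    [[0,0,0.9],[0,0,0]],
    [[0,0,0],[0,0,0]],
    [[0,0,0],[0,0,0]],
  ],
)

```text
time: 10.55
tcp_pos: [0.5062, -0.103, 0.0686]
tcp_rot: [[0.051, 0.999, 0.002], [0.999, -0.051, -0.001], [-0.001, 0.002, -1.0]]
wrist_force: [1.0, -0.4, 0.1]
finger_gap: 0.0869
```

```bash
python3 -c "
from h import *
go(pp(-.012,-.16,.086),-2.5)
o=[]
for n,(x,y) in(('side',(235,190)),):
    im=capture(n)
    b=cv2.resize(im[y:y+90,x:x+90,::-1],(540,540),interpolation=cv2.INTER_CUBIC);o.append(b)
cv2.imwrite('pics/g3.png',np.hstack(o))"
```

```text
t 10.55 g [ 0.5062 -0.103   0.0876] yaw -2.9087769575422118 gap 0.08692925915621029 F [ 0.9867 -0.4126  0.0803] M [-0.0981  0.0839 -0.0243] tilt [ 0.0016 -0.0006]
shift cm [ 0.0375 -0.099   0.1614] turn -0.007134503815396732 deg -0.40877695754221577
```

View pics/g3.png

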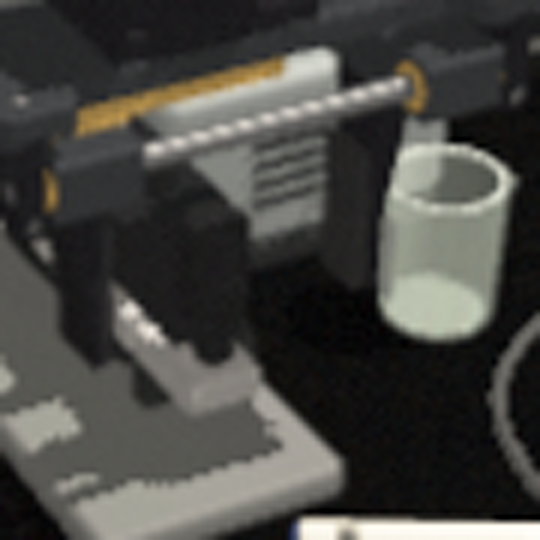

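The fingers (x≈85 and 350) straddle the post (x≈215) evenly and the beaker is clear. Closing.

carry_out(
  moves=[
    [[0,-0.1,0.1],[0,0,0]],
    [[0,0,0],[0,0,0]],
    [[0,0,0],[0,0,0]],
    [[0,0,0],[0,0,0]],
    [[0,0,0],[0,0,0]],
    [[0,0,0],[0,0,0]],
    [[0,0,0],[0,0,0]],
    [[0,0,0],[0,0,0]],
  ],
  fingers=0,
  grip_force=12,
)

```text
time: 11.6
tcp_pos: [0.5044, -0.1027, 0.0665]
tcp_rot: [[0.05, 0.999, -0.0], [0.999, -0.05, 0.0], [0.0, -0.0, -1.0]]
wrist_force: [0.7, -0.4, 0.1]
finger_gap: 0.0215
```

carry_out(
  moves=[
    [[0,0,0],[0,0,0]],
    [[0,0,0],[0,0,0]],
  ],
  grip_force=35,
)

```text
time: 11.85
tcp_pos: [0.5044, -0.1027, 0.0665]
tcp_rot: [[0.05, 0.999, 0.0], [0.999, -0.05, 0.0], [0.0, 0.0, -1.0]]
wrist_force: [0.5, -0.6, -1.1]
finger_gap: 0.0212
```

```bash
python3 -c "
from h import *
go(pp(-.012,-.16,.086),-2.5)"
```

```text
t 11.85 g [ 0.5044 -0.1027  0.0855] yaw -2.865567311887419 gap 0.021244779920141323 F [ 0.5017 -0.5597 -1.0878] M [-0.0643  0.004   0.0023] tilt [0. 0.]
shift cm [ 0.0172  0.079  -0.046 ] turn -0.006380353230100444 deg -0.36556731188741765
```

carry_out(
  moves=[
    [[0.3,0,0],[0,0,0]],
    [[0.4,0,0],[0,0,0]],
    [[0.4,0,0],[0,0,0]],
    [[0.4,0,0],[0,0,0]],
    [[0.5,-0.01,0],[0,0,0]],
    [[0,0,0],[0,0,0]],
  ],
)

```text
time: 12.6
tcp_pos: [0.5055, -0.0817, 0.0665]
tcp_rot: [[0.05, 0.999, 0.0], [0.999, -0.05, 0.001], [0.001, 0.0, -1.0]]
wrist_force: [1.3, 1.7, -0.9]
finger_gap: 0.0213
```

```bash
python3 -c "
from h import *
go(pp(-.012,-.095,.086),-2.5)"
```

```text
t 12.6 g [ 0.5055 -0.0817  0.0855] yaw -2.8412517734434393 gap 0.0212909985241126 F [ 1.2534  1.6725 -0.9266] M [ 0.1592 -0.1455 -0.0283] tilt [0.0003 0.0011]
shift cm [ 4.4202  0.0408 -0.0437] turn -0.005955967024857879 deg -0.3412517734434459
```

carry_out(
  moves=[
    [[0.4,0,0],[0,0,0]],
    [[0.5,0,0],[0,0,0]],
    [[0.5,-0.01,0],[0,0,0]],
    [[0.5,0,0],[0,0,0]],
    [[0.5,0,0],[0,0,0]],
    [[0.5,-0.01,0],[0,0,0]],
    [[0.5,0,0],[0,0,0]],
    [[0.4,0,0],[0,0,0]],
    [[0.4,0,0],[0,0,0]],
    [[0,0,0],[0,0,0]],
  ],
)

```text
time: 13.85
tcp_pos: [0.5075, -0.0393, 0.0666]
tcp_rot: [[0.05, 0.999, 0.001], [0.999, -0.05, 0.002], [0.002, 0.0, -1.0]]
wrist_force: [5.3, 5.8, -2.7]
finger_gap: 0.0209
```

```bash
python3 -c "
from h import *
go(pp(-.012,-.095,.086),-2.5)"
```

```text
t 13.85 g [ 0.5075 -0.0393  0.0856] yaw -2.865461499404038 gap 0.020863591827726787 F [ 5.3382  5.7849 -2.7077] M [ 0.7635 -0.7717 -0.0056] tilt [0.0006 0.0022]
shift cm [ 0.1764  0.0489 -0.0431] turn -0.006378506453875695 deg -0.3654614994040344
```

The +5.8 N along y shows the ball drawing the changer forward into the notch, so I'll ease ahead and relieve the side force.

carry_out(
  moves=[
    [[0.1,0.03,0],[0,0,0]],
    [[0.1,0.03,0],[0,0,0]],
    [[0,0,0],[0,0,0]],
    [[0,0,0],[0,0,0]],
  ],
)

```text
time: 14.35
tcp_pos: [0.5076, -0.0382, 0.0665]
tcp_rot: [[0.05, 0.999, -0.001], [0.999, -0.05, 0.001], [0.001, -0.001, -1.0]]
wrist_force: [0.8, 5.0, 1.1]
finger_gap: 0.0208
```

```bash
python3 -c "
from h import *
go(pp(-.012,-.095,.086),-2.5)"
```

```text
t 14.35 g [ 0.5076 -0.0382  0.0855] yaw -2.8700928164944206 gap 0.020789726066770067 F [0.7559 5.0284 1.0513] M [ 0.7561 -0.1898  0.0021] tilt [-0.0007  0.0011]
shift cm [ 0.0622  0.0377 -0.049 ] turn -0.00645933818580681 deg -0.37009281649442016
```

carry_out(
  moves=[
    [[0.08,0,0],[0,0,0]],
    [[0,0,0],[0,0,0]],
    [[0,0,0],[0,0,0]],
  ],
)

```text
time: 14.72
tcp_pos: [0.5077, -0.038, 0.0665]
tcp_rot: [[0.05, 0.999, -0.001], [0.999, -0.05, -0.0], [-0.0, -0.001, -1.0]]
wrist_force: [-1.0, 1.8, 1.3]
finger_gap: 0.0209
```

```bash
python3 -c "
from h import *
go(pp(-.012,-.095,.086),-2.5)"
```

```text
t 14.725 g [ 0.5077 -0.038   0.0855] yaw -2.8671323094746315 gap 0.02093518656631257 F [-0.9556  1.8421  1.3037] M [ 0.2966  0.1368 -0.0262] tilt [-0.0007 -0.    ]
shift cm [ 0.0451  0.036  -0.0518] turn -0.006407667590783015 deg -0.36713230947462705
```

carry_out(
  moves=[
    [[0.04,0,0],[0,0,0]],
    [[0,0,0],[0,0,0]],
    [[0,0,0],[0,0,0]],
  ],
)

```text
time: 15.1
tcp_pos: [0.5077, -0.0378, 0.0665]
tcp_rot: [[0.05, 0.999, -0.001], [0.999, -0.05, -0.0], [-0.0, -0.001, -1.0]]
wrist_force: [-3.5, -0.4, 3.3]
finger_gap: 0.0207
```

```bash
python3 -c "
from h import *
go(pp(-.012,-.095,.086),-2.5)
im=capture('side');x,y=215,140
b=cv2.resize(im[y:y+110,x:x+110,::-1],(550,550),interpolation=cv2.INTER_CUBIC)
p=np.load('pose.npy')
for P,c in(([0,0,.076],(0,0,255)),([0,0,.127],(0,0,255)),([0,.03,.101],(255,0,0))):
    u=proj('side',w(p,[P]))[0]; cv2.circle(b,tuple(np.int32((u-[x,y]+.5)*5)),3,c,1)
cv2.imwrite('pics/g4.png',b)"
```

```text
t 15.1 g [ 0.5077 -0.0378  0.0855] yaw -2.8646480144549322 gap 0.020684332681623386 F [-3.4612 -0.438   3.3097] M [-0.0955  0.4398 -0.0144] tilt [-0.0007 -0.0004]
shift cm [ 0.0252  0.032  -0.0516] turn -0.006364308463098382 deg -0.36464801445492867
```

View pics/g4.png

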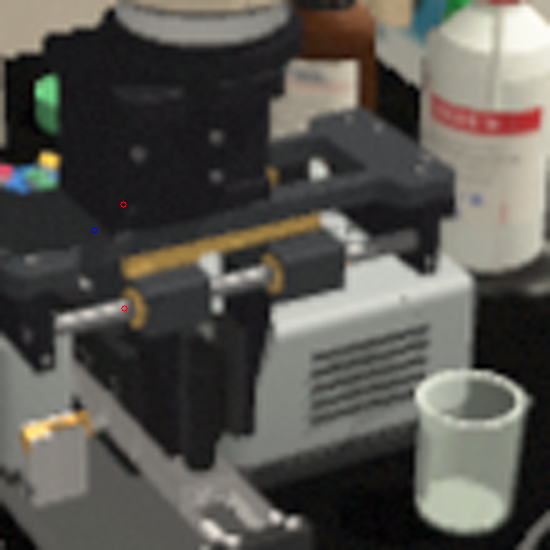

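The travel reads about 65 mm. The force along the rods fell from +5.8 N to -0.4 N while the tool moved only about 0.4 mm over the last two steps, so the changer is seated. Handing in with the grip held.

```bash
python3 -c "
from h import *
manip.job_done()
s=manip.sense();print(s['time'],s['tcp_pos'],s['wrist_force'],s['finger_gap'])"
```

```text
the job is handed in; nothing more can be done
the job is handed in; nothing more can be done
```

I turned the dial from one dot to four dots. Then I gripped the changer by its post and slid it to the middle-bay notch, because the tube stands in the middle bay. I handed in at about 15 s, still gripping the post at 35 N.

- **Dial:** I turned it 75° and almost no torque was left on it before I let go. A picture afterwards showed its line at the fourth mark.
- **Changer:** Measured travel was about 65 mm. The ball first drew the changer forward at about 5.8 N. The force along the rods then fell to about -0.4 N while the tool hardly moved, so it looks seated in the notch. Small side and vertical loads of about 3.5 N remained at the grip.
- **Not confirmed:** I could not see the tube in the beam, because the gripper hid it in the last picture. That rests on the travel and force readings. I saw no contact with the tube, the plugs or the loose items, but not all of them were in the last pictures.

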